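# Roll the status bar to green

## Task

The blue stain is ready for slides, so show it on its six-sided status bar: roll the bar with the blue ends over on the worktop, one flat after another, until its green face lies on top, and leave it lying flat within about 15 cm of where it lay. Do not pick the bar up, and do not disturb the bar with the black ends or the blue stain bottle.

Things in the scene. Friction and masses are not known exactly. Their poses are not given: they have to be found in the camera images.
- blue_bar: The bar to roll: loose solid hexagonal prism with blue ends and edges, 100 mm long, 52 mm across flats, sides 30 mm, 0.15 kg. Origin: its centre, 26 mm up when flat. y axis: along the bar; z: outward normal of the GREEN face. Round from z towards x: green, yellow, orange, red, white, grey panels. Starts orange up, any heading; rolled towards its red side, first yellow, then green comes up.
- green_face (a point): Centre of the blue-ended bar's green face (at first the lower face under yellow). Each roll shifts the bar 30 mm; past 30 degrees it falls onto the next flat. A level push may slide or jam it: put the fingertips' side to its rear mid-height edge (26 mm up, 30 mm behind the centre) and move forward and up in an arc about its front lower edge. Friction on the bench is about 0.5 to 0.7.
- black_bar: Bystander: a second bar of the same shape, size, axes and face colours, but with black ends and edges, about 25 cm to one side of the first.
- stain_bottle: Bystander, leave alone: a loose blue stain bottle with a blue cap, 44 mm in diameter, 98 mm tall, upright on the worktop behind the bars. Origin: centre of its underside.
Things that resemble listed ones, but are neither listed nor needed, are in the scene too. Of the things that look like the blue_bar, the largest one is meant.

How it is judged (in metres and radians):
At the end, for the whole second after the job is handed in: The blue-ended bar lies at rest on a flat on the worktop (centre 26 mm up, within 5 mm), its green face on top within 10 degrees, its centre no more than 170 mm from where it started (angle between blue_bar's own z axis and vertical below 0.17 rad and height (world z) of blue_bar between 0.021 and 0.031 m and distance of blue_bar from where it was at the start of the episode below 0.17 m and linear speed of blue_bar below 0.02 m/s and angular speed of blue_bar below 0.2 rad/s); the robot touches nothing.
It fails at once if the blue-ended bar is picked up (its centre more than 80 mm above the worktop; rolling lifts it to 30 mm) (height (world z) of blue_bar above 0.08 m).
It fails at once if the black-ended bar is moved by more than 20 mm (distance of black_bar from where it was at the start of the episode above 0.02 m).
It fails at once if the black-ended bar is rolled (its z axis leaves its starting tilt of 60 degrees by more than about 20) (angle between black_bar's own z axis and vertical above 1.4 rad or angle between black_bar's own z axis and vertical below 0.7 rad).
It fails at once if the stain bottle is moved by more than 20 mm or tipped (distance of stain_bottle from where it was at the start of the episode above 0.02 m or angle between stain_bottle's own z axis and vertical above 0.3 rad).
It also fails if it takes over 40 s, if anything falls off the work surface, if the arm or the gripper's body presses on something with over 40 N, if the wrist force passes 120 N, or if a joint passes its speed limit or range.

## Robot

A 6-joint arm with a two-finger parallel gripper is mounted at the origin on a cart in front of the work surface, level with it; the furniture and walls round the work are solid. World frame = base frame: x ahead of the robot, y to its left, z up, the work surface at z = 0. Lengths are in m, angles in degrees, forces in N, time in s.
With the tool pointing down it reaches from about 0.275 to 0.975 m from the base axis. Payload 8.4 kg.
Tool frame: the origin (TCP) lies at the very end of the fingers, on their centre line; the grasp point (between the pads) lies 19 mm behind it; z points along the fingers, y is the line along which they close (so a half turn about z gives the same grasp; the last joint's range is limited). The gripper opens to 92 mm and grips with 3 to 60 N. Pads are 20 mm wide; open, the fingers measure 128 mm over their backs; the gripper's body (75 mm by 189 mm) begins 69 mm behind the grasp point.
Start: joints at [74.462, 20.225, 93.587, -0, 66.188, -0.138], TCP at [0.166, 0.603, 0.215] pointing down, gripper open.
Joint ranges: [-150.9, 150.9], [-52.94, 120.26], [3.33, 152.33], [-74.26, 254.26], [0, 154.13], [-172.89, 172.89]. Speed limits (degrees/s): [127.2, 127.2, 159.86, 180, 180, 180].

## Interface

Orientations are given as [roll, pitch, yaw] about the fixed x, y, z axes, in that order (R = Rz(yaw) Ry(pitch) Rx(roll)).
In Python, from bench import observe, snapshot, get_calibration, close_job, masks_of gives the robot as it stands.
- The arm moves only by the tool send_rows, never from a script. Its arguments are lists of equal length, an entry for each row: "translation": the shift along the tool's x, y, z in mm, a list of three; "rot": the turn, a rotation vector about the tool's x, y, z in rad, a list of three. In form: {"translation": [[tx, ty, tz], ...], "rot": [[wx, wy, wz], ...]}. A call has 1 to 20 rows; each row shifts and turns the commanded pose from where the row before left it, along the tool's axes as they then stand; what a row does not reach is not made up. A row lasts 1/10 s, in which the tool goes at most 50 mm and 8.59 degrees, less where a joint would pass 70% of its speed; a pose out of reach is approached as far as the arm can. A call with a gripper value outside its range is refused whole. "fingers" is the finger opening in mm, from 0 to 91.9, set as the call begins (left out, the last holds). The fingers move at their own pace and stop on an object; "squeeze" is the grip in N (left out, the last holds). Time passes only in rows, so rows that do not move let the fingers close. It gives the time, the measured TCP pose, the force, the opening and the grip force at its end, in the units of the state.
- observe(): the state, without advancing time (a new reading comes with each control period).
- snapshot(name): name is "scene" or "top"; returns (picture, depth): 400x640x3 uint8, red, green, blue; 400x640 float32, m along the optical axis (not along the pixel's ray), 0 where there is no reading.
- get_calibration(name): a dict with "camera_matrix" (3x3 intrinsics, pixels), "dist_coeffs" ([k1, k2, p1, p2, k3] as OpenCV has them; the pictures are not rectified), "rvec" (rotation vector, rad) and "tvec" (3), from world to camera coordinates, as OpenCV has them. Camera axes: x right, y down, z forward; pixel columns grow to the right and rows downward; lengths in m; the calibration is good to about 2 mm. A picture is of the moment at which its call begins. get_calibration takes no time and is no camera call.
- close_job(): hands the job in; it is judged then, once.
Trained networks look in the newest picture that a camera, given by its name, has taken for a name from the list of things; names that differ only in an ending like _2 or _b are one class to them, and where a whole thing is asked for, a point or a joint stands for the part that bears it (a point fixed in the world has none). Each returns a list of dicts, best first, with "conf" (0 to 1); they miss things now and then, are a little off and sometimes report something else, mostly with a low value. They report only what shows in the picture. A call takes as long as a camera call. They do not tell look-alikes from the thing itself.
- masks_of(camera, label): "region" (400x640 bool, what is visible of it) and "box" ([left, top, right, bottom] in pixels, round what is visible of it).
The state is a dict: "time_s": time; "joint_positions": joint angles; "joint_velocities": joint speeds; "effort": joint torques, N m; "tool_pos": TCP position; "tcp_rot": TCP orientation; "contact_force": force on the tool from outside, world axes, zero at the start; "torque": the same for the moment, N m; "gripper_width": finger opening in m; "finger_force": force on a finger pad.
Only numpy, scipy, OpenCV 4.12 (cv2) and the standard library are available. Lean on these libraries where they do the work, as an engineer would, in place of code of your own. Each camera call takes 0.05 s, during which the arm holds its last target. There are 200 camera calls.

## Working session

There is one attempt and no reset: what is moved stays moved. The work goes in short steps, Python scripts to look and compute and a tool call to move; the robot and the scene stay as the last step left them, time stands still between calls to the robot, and variables do not carry over. Pictures are saved under pics/ and viewed, at most 10 in all, crops included, and the job is handed in when it is done.

Besides the shell and the picture viewer there is one more tool, called as name(argument=value, ...), one argument or row to a line, values as JSON. send_rows: Moves the arm, as the interface text tells. Its arguments: {"type":"object","properties":{"translation":{"type":"array"},"rot":{"type":"array"},"fingers":{"type":"number"},"squeeze":{"type":"number"}},"required":["translation","rot"]}

```bash
mkdir -p pics; cat > h.py <<'E'
import numpy as np,cv2
from bench import *
def pts(cam,depth,reg):
    c=get_calibration(cam);K=np.array(c['camera_matrix'],float);D=np.array(c['dist_coeffs'],float)
    R=cv2.Rodrigues(np.array(c['rvec'],float))[0];t=np.array(c['tvec'],float).ravel()
    v,u=np.nonzero(reg&(depth>0));z=depth[v,u]
    n=cv2.undistortPoints(np.stack([u,v],1).astype(float)[:,None],K,D)[:,0]
    P=np.c_[n*z[:,None],z]
    return (P-t)@R,u,v
E
python3 - <<'E'
from h import *
o=observe();print(o['time_s'],o['tool_pos'],o['tcp_rot'])
for cam in('top','scene'):
    im,d=snapshot(cam);cv2.imwrite(f'pics/{cam}0.png',im[:,:,::-1])
    for l in('blue_bar','black_bar','stain_bottle'):
        for m in masks_of(cam,l):
            P,u,v=pts(cam,d,m['region'])
            if len(P)==0: continue
            print(cam,l,round(m['conf'],2),m['box'],np.median(P,0).round(3),np.percentile(P,2,axis=0).round(3),np.percentile(P,98,axis=0).round(3),len(P))
E
```

```text
0.0 [0.16584922 0.60207374 0.21387984] [-1.79920859e+02 -4.99499100e-05  1.64600107e+02]
top blue_bar 0.91 [301.3, 253.1, 337.7, 290.0] [ 0.454 -0.108  0.034] [ 0.422 -0.139  0.018] [ 0.484 -0.075  0.038] 717
top blue_bar 0.69 [246.3, 275.4, 284.2, 295.0] [0.425 0.001 0.033] [ 0.401 -0.034 -0.003] [0.444 0.038 0.038] 796
top blue_bar 0.44 [237.5, 191.4, 290.8, 247.7] [0.564 0.005 0.048] [ 0.517 -0.039 -0.002] [0.611 0.053 0.052] 1435
top black_bar 0.87 [368.1, 221.1, 420.7, 251.8] [ 0.525 -0.261  0.048] [ 0.496 -0.311  0.023] [ 0.554 -0.213  0.053] 1480
top stain_bottle 0.96 [309.9, 94.3, 338.3, 124.2] [ 0.776 -0.129  0.07 ] [ 0.765 -0.148  0.005] [ 0.8   -0.109  0.097] 526
scene blue_bar 0.98 [243.9, 234.6, 316.7, 280.5] [0.553 0.013 0.047] [ 0.516 -0.034  0.011] [0.599 0.054 0.056] 2082
scene blue_bar 0.63 [298.1, 304.5, 350.2, 340.2] [0.414 0.006 0.036] [ 0.401 -0.03   0.003] [0.435 0.04  0.04 ] 1239
scene blue_bar 0.56 [348.2, 265.8, 396.2, 293.0] [ 0.447 -0.102  0.034] [ 0.42  -0.146  0.002] [ 0.479 -0.072  0.041] 1136
scene black_bar 0.97 [388.5, 197.5, 449.7, 242.5] [ 0.513 -0.249  0.046] [ 0.498 -0.31   0.009] [ 0.545 -0.212  0.056] 1694
scene stain_bottle 0.67 [283.0, 133.6, 305.6, 179.2] [ 0.773 -0.122  0.058] [ 0.765 -0.145  0.007] [ 0.797 -0.108  0.099] 877
```

View pics/top0.png

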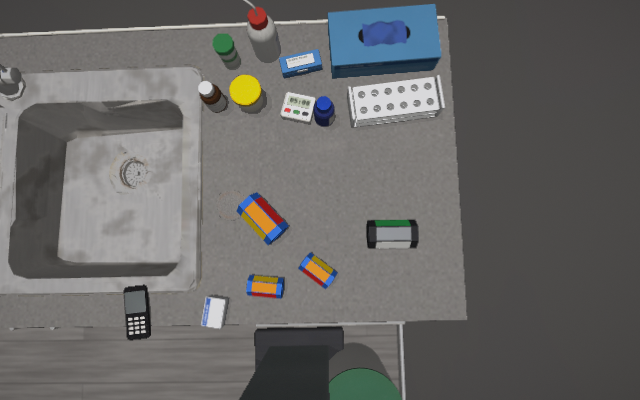

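View pics/scene0.png

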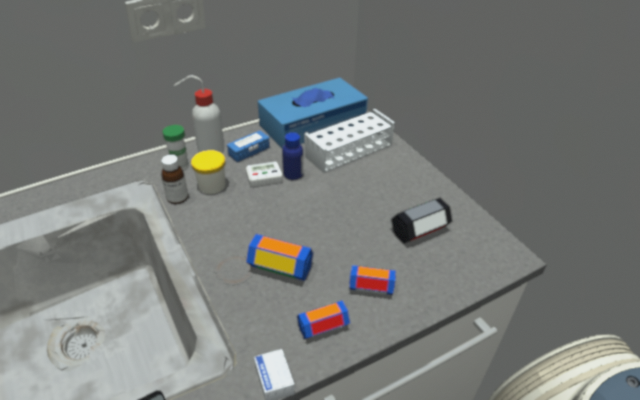

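The large blue-ended bar is at top-view pixel (263,219). Orange is up, red faces upper right (+x,−y) and yellow faces lower left. The two others at (266,286) and (318,270) are smaller look-alikes. Next I'll fit its heading.

```bash
cat >> h.py <<'E'
def bar(name=None):
    out=None
    im,d=snapshot('top')
    if name: cv2.imwrite(name,im[:,:,::-1])
    P,u,v=pts('top',d,np.ones(d.shape,bool))
    # top flat of the big bar (52 mm up), not grip
    s=(abs(P[:,0]-.58)<.12)&(P[:,1]>-.13)&(P[:,1]<.08)&(P[:,2]>.044)&(P[:,2]<.062)
    Q=P[s];rgb=im[v[s],u[s]]
    r=cv2.minAreaRect((Q[:,:2]*1000).astype(np.float32))
    w=np.linalg.eigh(np.cov(Q[:,:2].T))[1][:,1]
    print('n',len(Q),'rect',np.round(r[0],1),np.round(r[1],1),r[2],'axis',np.degrees(np.arctan2(w[1],w[0])),'mean',Q.mean(0).round(4),'med rgb',np.median(rgb,0))
E
python3 - <<'E'
from h import *
bar()
o=observe();print(o['time_s'],o['tool_pos'],o['tcp_rot'])
E
```

```text
n 886 rect [564.6   7.5] [100.3  39.3] 42.34800720214844 axis -138.0845079837168 mean [0.5645 0.0069 0.0495] med rgb [158. 130.  54.]
0.45 [0.1659876  0.60250874 0.21449803] [-1.79992264e+02  2.00836612e-04  1.64598034e+02]
```

send_rows(
  translation=[
    [0, 0, 0],
    [0, 0, 0],
    [0, 0, 0],
    [0, 0, 0],
    [-40, -6.4, 6],
    [-40, -6.4, 6],
    [-40, -6.4, 6],
    [-40, -6.4, 6],
    [-40, -6.4, 6],
    [-40, -6.4, 6],
    [-40, -6.4, 6],
    [-40, -6.4, 6],
    [-40, -6.4, 6],
    [-40, -6.4, 6],
    [-40, -6.4, 6],
    [-40, -6.4, 6],
    [-40, -6.4, 6],
    [-40, -6.4, 6],
    [-40, -6.4, 6],
    [-39, -6, 4],
  ],
  rot=[
    [0, 0, 0.142],
    [0, 0, 0.142],
    [0, 0, 0.142],
    [0, 0, 0.142],
    [0, 0, 0],
    [0, 0, 0],
    [0, 0, 0],
    [0, 0, 0],
    [0, 0, 0],
    [0, 0, 0],
    [0, 0, 0],
    [0, 0, 0],
    [0, 0, 0],
    [0, 0, 0],
    [0, 0, 0],
    [0, 0, 0],
    [0, 0, 0],
    [0, 0, 0],
    [0, 0, 0],
    [0, 0, 0],
  ],
  fingers=40,
)

```text
time_s: 2.45
tool_pos: [0.519, 0.0581, 0.1204]
tcp_rot: [180.0, 0.0, 132.0]
contact_force: [-0.0, 1.0, -0.4]
gripper_width: 0.0402
finger_force: 0.0
```

send_rows(
  translation=[
    [0, 0, 30],
    [0, 0, 30],
    [0, 0, 30],
    [0, 0, 16],
    [0, 0, 0],
    [-10, 0, 0],
    [-8, 0, 0],
    [-4, 0, 0],
    [0, 0, 0],
    [0, 0, 0],
  ],
  rot=[
    [0, 0, 0],
    [0, 0, 0],
    [0, 0, 0],
    [0, 0, 0],
    [0, 0, 0],
    [0, 0, 0],
    [0, 0, 0],
    [0, 0, 0],
    [0, 0, 0],
    [0, 0, 0],
  ],
)

```text
time_s: 3.45
tool_pos: [0.5333, 0.0433, 0.015]
tcp_rot: [180.0, 0.0, 132.0]
contact_force: [0.1, 0.1, -0.7]
gripper_width: 0.0402
finger_force: 0.0
```

```bash
python3 - <<'E'
from h import *
im,d=snapshot('scene');c=im[180:330,180:380,::-1];cv2.imwrite('pics/s1.png',cv2.resize(c,None,fx=3,fy=3))
print(observe()['contact_force'])
E
```

```text
[-0.34553132 -0.9367248   0.40679722]
```

View pics/s1.png

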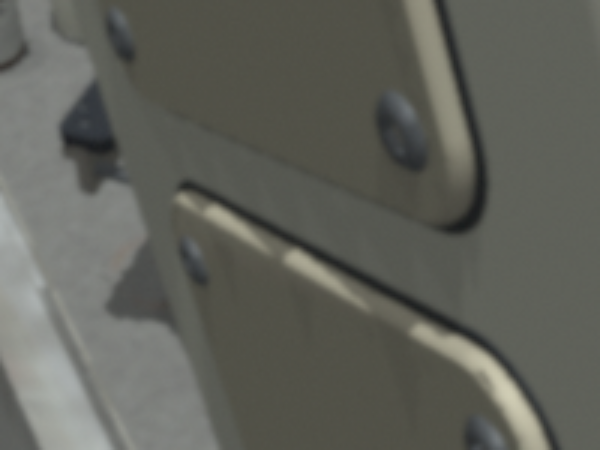

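send_rows(
  translation=[
    [-4, 0, 0],
    [-4, 0, 0],
    [-2.4, 0, -3.8],
    [-2.8, 0, -3.6],
    [-3, 0, -3.4],
    [-3.4, 0, -3],
    [-3.6, 0, -2.8],
    [-3.8, 0, -2.4],
    [-4, 0, -2.1],
    [-4.2, 0, -1.8],
    [0, 0, 0],
  ],
  rot=[
    [0, 0, 0],
    [0, 0, 0],
    [0, 0, 0],
    [0, 0, 0],
    [0, 0, 0],
    [0, 0, 0],
    [0, 0, 0],
    [0, 0, 0],
    [0, 0, 0],
    [0, 0, 0],
    [0, 0, 0],
  ],
)

```text
time_s: 4.6
tool_pos: [0.5573, 0.0169, 0.0378]
tcp_rot: [180.0, 0.0, 132.0]
contact_force: [-0.5, 0.2, 0.1]
gripper_width: 0.0403
finger_force: 0.0
```

send_rows(
  translation=[
    [-4, 0, -1],
    [0, 0, 0],
    [20, 0, 0],
    [40, 0, 0],
    [0, 0, 0],
  ],
  rot=[
    [0, 0, 0],
    [0, 0, 0],
    [0, 0, 0],
    [0, 0, 0],
    [0, 0, 0],
  ],
)

```text
time_s: 5.1
tool_pos: [0.5144, 0.0612, 0.0378]
tcp_rot: [-179.8, -0.2, 132.1]
contact_force: [-0.1, -0.1, -0.8]
gripper_width: 0.0399
finger_force: 0.0
```

```bash
python3 - <<'E'
from h import *
bar('pics/top1.png')
c=cv2.imread('pics/top1.png')[140:320,200:440];cv2.imwrite('pics/top1c.png',cv2.resize(c,None,fx=3,fy=3))
E
```

```text
n 877 rect [584.8 -15. ] [99.4 39.2] 41.734134674072266 axis -137.95644872381945 mean [ 0.5847 -0.0152  0.0495] med rgb [166. 142.  57.]
```

View pics/top1c.png

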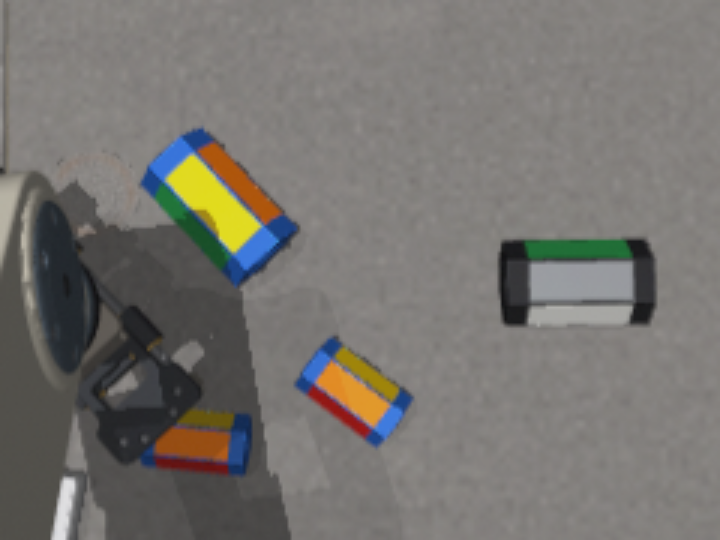

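Yellow is on top and green is on the near side (crop pixel ~(190,220)). The bar shifted 30 mm with its heading unchanged, so I'll repeat the roll.

send_rows(
  translation=[
    [0, 0, 12],
    [0, 0, 11],
    [-30, 0, 0],
    [-20, 0, 0],
    [-7, 0, 0],
    [-4, 0, 0],
    [-4, 0, 0],
    [-2.4, 0, -3.8],
    [-2.8, 0, -3.6],
    [-3, 0, -3.4],
    [-3.4, 0, -3],
    [-3.6, 0, -2.8],
    [-3.8, 0, -2.4],
    [-4, 0, -2.1],
    [-4.2, 0, -1.8],
    [-4, 0, -1],
    [0, 0, 0],
    [20, 0, 0],
    [40, 0, 0],
    [0, 0, 0],
  ],
  rot=[
    [0, 0, 0],
    [0, 0, 0],
    [0, 0, 0],
    [0, 0, 0],
    [0, 0, 0],
    [0, 0, 0],
    [0, 0, 0],
    [0, 0, 0],
    [0, 0, 0],
    [0, 0, 0],
    [0, 0, 0],
    [0, 0, 0],
    [0, 0, 0],
    [0, 0, 0],
    [0, 0, 0],
    [0, 0, 0],
    [0, 0, 0],
    [0, 0, 0],
    [0, 0, 0],
    [0, 0, 0],
  ],
)

```text
time_s: 7.15
tool_pos: [0.5395, 0.0339, 0.0387]
tcp_rot: [-179.8, -0.2, 132.1]
contact_force: [-0.8, -0.3, -0.0]
gripper_width: 0.0399
finger_force: 0.0
```

send_rows(
  translation=[
    [0, 0, -40],
    [0, 0, -40],
    [0, 0, 0],
    [0, 0, 0],
    [0, 0, 0],
  ],
  rot=[
    [0, 0, 0],
    [0, 0, 0],
    [0, 0, 0],
    [0, 0, 0],
    [0, 0, 0],
  ],
)

```text
time_s: 7.65
tool_pos: [0.5427, 0.0318, 0.1185]
tcp_rot: [-179.9, -0.0, 132.0]
contact_force: [0.4, 0.4, -0.0]
gripper_width: 0.0398
finger_force: 0.0
```

```bash
python3 - <<'E'
from h import *
bar('pics/top2.png')
c=cv2.imread('pics/top2.png')[140:320,200:440];cv2.imwrite('pics/top2c.png',cv2.resize(c,None,fx=3,fy=3))
E
```

```text
n 874 rect [607.5 -40.8] [100.3  39.6] 42.33675003051758 axis -137.91920959039314 mean [ 0.6072 -0.0409  0.0495] med rgb [ 62. 122. 107.]
```

View pics/top2c.png

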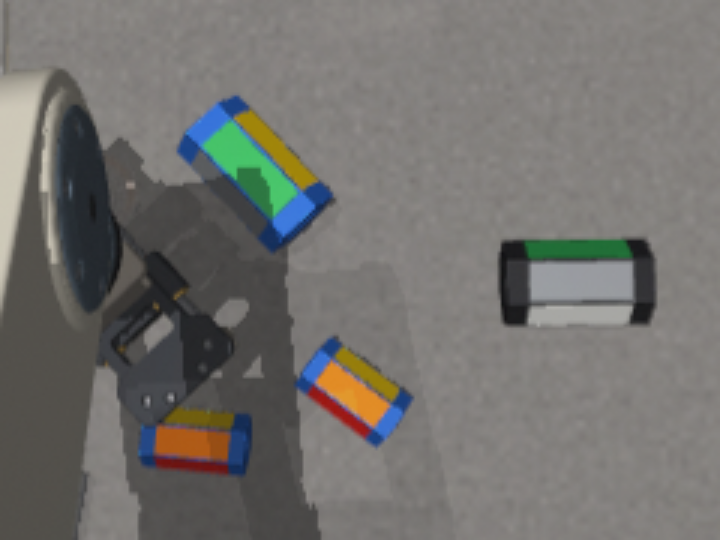

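The green face is on top (crop pixel ~(250,170)), and the bar lies flat about 64 mm from its start. The gripper is clear of everything, so I'll hand in.

```bash
python3 -c "
from bench import *
print(close_job())"
```

```text
the job is handed in; nothing more can be done
None
```

I rolled the blue-ended bar over two flats: it now lies flat with its green face on top, about 64 mm from where it started, and the job is handed in. The black-ended bar and the stain bottle were left alone.

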